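Load a bead-firing rod: upright stand, inclined V-rest, notched kiln rack

TASK

Take the bare white ceramic rod out of its upright stand by its top end, lay it gently in the blue inclined V-rest with its foot against the steel stop, and let go of it there. Then take it again by its middle and lay it level across the kiln rack, in the two empty notches over the yellow tile and about centred between the bars, and let go. Set it down rather than dropping it, and leave the beaded rod, the bowl, the jar and the brush where they are.

Things in the scene. Friction and masses are not known exactly. Their poses are not given: they have to be found in the camera images.
- rod: The bare white round ceramic rod, 14 mm diameter, 200 mm long, about 0.12 kg. Origin at its middle, z along its length from foot to top; its z points up at the start, when it stands in the stand with its top 210 mm above the table. Both ends are alike.
- rod_foot (a point): centre of the rod's lower end at the start (100 mm from its middle)
- rod_top (a point): centre of the rod's upper end at the start (100 mm from its middle)
- stand: Fixed wooden block 90 x 90 mm, 75 mm tall, with one vertical blind bore of 16.5 mm diameter, 65 mm deep, at its centre, in which the rod stands. Origin under its centre on the table, z up. It stands left or right of the V-rest; the rack is on the other side.
- cradle: Fixed blue inclined V-rest, base 180 x 80 x 16 mm. Origin on the table, z up, symmetric about y = 0. It holds the rod at 45 degrees in its x-z plane: foot low towards +x (roughly the robot's left), top high towards -x (its right). Two steel 90-degree Vs, 35 mm wide, open upward square to the rod, each on a post 28 mm wide; a steel stop plate square to the rod at the low end.
- cradle_seat (a point): Where the rod's middle is when it lies in the V-rest with its foot against the stop: 135 mm above the cradle's origin. Along the rod, the two Vs (each 16 mm long) are centred 70 mm below and 40 mm above this point; between them nothing is below the rod down to the base, and the rod's top 50 mm stand free beyond the upper V.
- cradle_foot (a point): where the centre of the rod's foot end is then (in the cradle frame 71 mm towards +x and 71 mm lower than cradle_seat)
- cradle_top (a point): where the centre of the rod's top end is then (71 mm towards -x and 71 mm higher than cradle_seat). The V-rest itself is nowhere higher than 180 mm over the table.
- rack: Fixed kiln rack: grey slab 220 (x) x 160 (y) x 16 mm with two pale bars along y at x = +70 and -70 mm, 16 mm thick, 156 mm long, tops 96 mm over the table, each with 90-degree V-notches 30 mm wide at y = +38 and -38 mm. A rod lies along the rack's x in one notch of each bar, axis 90 mm above the table. Origin under its centre, z up.
- tile: Fixed yellow tile 30 x 30 x 6 mm on the rack's slab, midway between the bars under the empty pair of notches; it may be under either pair. Origin at the centre of its underside, 16 mm above the table; axes parallel to the rack's. The rod's axis belongs 74 mm above this origin, along its x.
- bead_rod: Rod like the other one (14 mm x 200 mm, along its x), with four beads of 26 mm diameter within 55 mm of its middle, lying loose in the other pair of notches, 76 mm from the empty pair. Origin at its middle. Leave it alone.
- bowl: Upturned clay bowl, 124 mm across, 50 mm high, loose; origin under its centre. Leave it alone.
- jar: Blue glaze jar, 60 mm diameter, 85 mm high, loose; origin under its centre. Leave it alone.
- brush: Brush lying on the table, 180 mm long along its x, loose. Leave it alone.

How it is judged:
By the outcome, as a careful person would: the job done as asked, in the order asked, and still so for the second after the job is handed in, with the robot touching nothing.
It also fails if it takes over 72 s, if anything falls off the work surface, if the arm or the gripper's body presses on something with over 40 N, if the wrist force passes 120 N, or if a joint passes its speed limit or range.

ROBOT

A 6-joint arm with a two-finger parallel gripper is mounted at the origin on the work surface. World frame = base frame: x ahead of the robot, y to its left, z up, the work surface at z = 0. Lengths are in mm, angles in degrees, forces in N, time in s.
With the tool pointing down it reaches from about 300 to 850 mm from the base axis. Payload 4.2 kg.
Tool frame: the origin (TCP) lies on the centre line of the jaws, within the pads' length; the fingertips stand 14 mm ahead of it and the grasp point (between the pads) lies 5 mm behind it (env.finger_overhang is the z of the fingertips in the tool frame, in mm); z points along the fingers, y is the line along which they close (so a half turn about z gives the same grasp; the last joint's range is limited). The gripper opens to 91 mm and grips with 3 to 60 N. Pads are 32 mm wide; open, the fingers measure 118 mm over their backs; the gripper's body (76 mm by 178 mm) begins 60 mm behind the grasp point.
Start: joints at [-64.4, 18.312, 89.639, -0, 72.044, -1.146], TCP at [258.774, -513.498, 205.476] pointing down, gripper open.
Joint ranges: [-177.97, 177.97], [-48.28, 115.42], [12.27, 149.76], [-77.06, 257.06], [2.81, 150.46], [-146.56, 146.56]. Speed limits (degrees/s): [147.25, 147.25, 180, 180, 180, 180].

INTERFACE

Orientations are given as [roll, pitch, yaw] about the fixed x, y, z axes, in that order (R = Rz(yaw) Ry(pitch) Rx(roll)).
In Python, from workcell import sensors, viewer, env gives the robot as it stands. The module is installed in compiled form; this text tells all that it offers.
- The arm moves only by the tool step_arm, never from a script. Its argument "plan" is one flat list of numbers, 6 for each row, row after row: the shift along the tool's x, y, z in cm, then the turn, a rotation vector about the tool's x, y, z in rad. In form: [x, y, z, wx, wy, wz, x, y, z, wx, wy, wz, ...]. A call has 1 to 5 rows; each row shifts and turns the commanded pose from where the row before left it, along the tool's axes as they then stand; what a row does not reach is not made up. A row lasts 1/12 s, in which the tool goes at most 41.7 mm and 7.16 degrees, less where a joint would pass 70% of its speed; a pose out of reach is approached as far as the arm can. A call is refused whole if a number of a shift passes 4.17 or a number of a turn 0.125, either way. A call with a gripper value outside its range is refused whole. "hand" is the finger opening in cm, from 0 to 9.12, set as the call begins (left out, the last holds). The fingers move at their own pace and stop on an object; "newtons" is the grip in N (left out, the last holds). Time passes only in rows, so rows that do not move let the fingers close. It gives the time, the measured TCP pose, the force, the opening and the grip force at its end, in the units of the state.
- sensors.state(): the state, without advancing time (a new reading comes with each control period).
- viewer.grab_frame(name): name is "side" or "top"; returns a dict with "img" (420x560x3 uint8, red, green, blue), "fx", "fy", "cx", "cy" (pixels), "k1" (the pictures are not rectified: a ray, as slopes to the right and down, at radius r is drawn at 1 + k1 r^2 times it, then the intrinsics apply), "position" and "attitude" of the camera in the world. Camera axes: x right, y down, z forward; pixel columns grow to the right and rows downward; lengths in mm; the calibration is good to about 2 mm. A picture is of the moment at which its call begins. There is no depth.
- env.job_done(): hands the job in; it is judged then, once.
Trained networks look in a picture, given as the dict that the camera call returned (one of the last four; its "shot" number tells which), for a name from the list of things; names that differ only in an ending like _2 or _b are one class to them, and where a whole thing is asked for, a point or a joint stands for the part that bears it (a point fixed in the world has none). Each returns a list of dicts, best first, with "score" (0 to 1); they miss things now and then, are a little off and sometimes report something else, mostly with a low value. They report only what shows in the picture. A call takes as long as a camera call.
- viewer.boxes_of(name, picture): "location" ([column, row] in pixels, amid what is visible of it).
- viewer.pinpoint(name, picture): "location" ([column, row] in pixels: a listed point, or the origin of a listed thing).
The state is a dict: "time_s": time; "qpos": joint angles; "qvel": joint speeds; "effort": joint torques, N m; "ee_pos": TCP position; "ee_rot": TCP orientation; "force": force on the tool from outside, world axes, zero at the start; "torque": the same for the moment, N m; "gripper_width": finger opening in mm; "gripper_force": force on a finger pad.
Only numpy, scipy, OpenCV 4.12 (cv2) and the standard library are available. Lean on these libraries where they do the work, as an engineer would, in place of code of your own. Each camera call takes 0.05 s, during which the arm holds its last target. There are 200 camera calls.

## Working session

There is one attempt and no reset: what is moved stays moved. The work goes in short steps, Python scripts to look and compute and a tool call to move; the robot and the scene stay as the last step left them, time stands still between calls to the robot, and variables do not carry over. Pictures are saved under pics/ and viewed, at most 14 in all, crops included, and the job is handed in when it is done.

Besides the shell and the picture viewer there is one more tool, called after "Call:" as name(argument=value, ...) on one line, values as JSON. step_arm: Moves the arm, as the interface text tells. Its arguments: {"type":"object","properties":{"plan":{"type":"array","items":{"type":"number"}},"hand":{"type":"number"},"newtons":{"type":"number"}},"required":["plan"]}

```bash
mkdir -p pics
cat > h.py <<'E'
import numpy as np, cv2
from scipy.spatial.transform import Rotation as R
from workcell import sensors, viewer, env
def rotm(a):
    a=np.array(a,float)
    return a if a.shape==(3,3) else (R.from_quat(a).as_matrix() if a.size==4 else R.from_euler('xyz',a,degrees=True).as_matrix())
def ray(f,px):
    u=np.array([(px[0]-f['cx'])/f['fx'],(px[1]-f['cy'])/f['fy']]); s=u.copy()
    for _ in range(20): s=u/(1+f['k1']*(s@s))
    d=rotm(f['attitude'])@np.array([s[0],s[1],1.]); return np.array(f['position'],float),d/np.linalg.norm(d)
def tri(rs):
    A=0;b=0
    for p,d in rs:
        M=np.eye(3)-np.outer(d,d);A=A+M;b=b+M@p
    x=np.linalg.solve(A,b); return x,max(np.linalg.norm((np.eye(3)-np.outer(d,d))@(x-p)) for p,d in rs)
def atz(r,z): p,d=r; return p+d*(z-p[2])/d[2]
def save(f,n): cv2.imwrite('pics/'+n,cv2.cvtColor(f['img'],cv2.COLOR_RGB2BGR))
E
python3 - <<'E'
from h import *
fs={n:viewer.grab_frame(n) for n in('side','top')}
for n,f in fs.items():
    save(f,n+'0.png'); print(n,{k:v for k,v in f.items() if k!='img'})
for t in['rod','rod_foot','rod_top','stand','cradle','cradle_seat','cradle_foot','cradle_top','rack','tile','bead_rod','bowl','jar','brush']:
    rs=[]
    for n,f in fs.items():
        p=viewer.pinpoint(t,f)[:2]
        print(t,n,[(np.round(q['location'],1),round(q['score'],2)) for q in p])
        if p: rs.append(ray(f,p[0]['location']))
    if len(rs)==2: x,e=tri(rs);print('   ->',x.round(1),round(e,1))
print(env.finger_overhang,sensors.state())
E
```

```text
side {'fx': 390.5701389852312, 'fy': 390.5701389852312, 'cx': 287.30214359838567, 'cy': 206.4954209983798, 'k1': 0.00017067489028074916, 'position': array([ 518.31935213, -722.30132416,  585.67507522]), 'attitude': array([-121.44784592,   -1.17513516,   -5.38931595]), 'shot': 1}
top {'fx': 384.15746708303277, 'fy': 384.15746708303277, 'cx': 279.46384805981245, 'cy': 216.62198379813677, 'k1': 0.02164758540597734, 'position': array([454.7586197 , -10.56639266, 982.83054188]), 'attitude': array([-169.91213935,   -0.75289049,  -88.41177224]), 'shot': 2}
rod side [(array([255.4, 160. ]), 0.57)]
rod top []
rod_foot side [(array([328. , 209.2]), 0.74)]
rod_foot top []
rod_top side [(array([253.1, 129.9]), 0.74)]
rod_top top [(array([114.8, 238.8]), 0.54)]
   -> [533.6 315.  201. ] 4.8
stand side [(array([258. , 196.4]), 0.71)]
stand top [(array([146.7, 249.2]), 0.73)]
   -> [537.9 322.  -16.7] 0.8
cradle side [(array([242. , 263.7]), 0.91)]
cradle top [(array([276.5, 272.8]), 0.59)]
   -> [488.6 -14.9  -0.9] 3.3
cradle_seat side [(array([235. , 216.2]), 0.78)]
cradle_seat top [(array([278.2
[... 1100 characters left out ...]
 -199.7    7.6] 3.1
14.0 {'time_s': 1.5, 'qpos': array([-6.44001400e+01,  1.83115686e+01,  8.96392969e+01, -3.85378208e-04,
        7.20423621e+01, -1.14802986e+00]), 'qvel': array([ 0.13213713,  0.04840383, -0.0324989 , -0.09382657, -0.02533787,
       -0.11241718]), 'effort': array([ 1.93530559e-04, -4.12350404e+01, -2.32225102e+01,  7.27544585e-02,
        3.78101505e-02, -1.36911112e-05]), 'ee_pos': array([ 258.77786842, -513.50433557,  205.47723664]), 'ee_rot': array([1.79993236e+02, 5.02233895e-04, 2.67480087e+01]), 'force': array([ 0.34422289, -0.45321426,  0.56908167]), 'torque': array([ 0.0360188 ,  0.03332887, -0.02902076]), 'gripper_force': 0.0, 'gripper_width': 91.20424324170486}
```

View pictures.

View pics/side0.png

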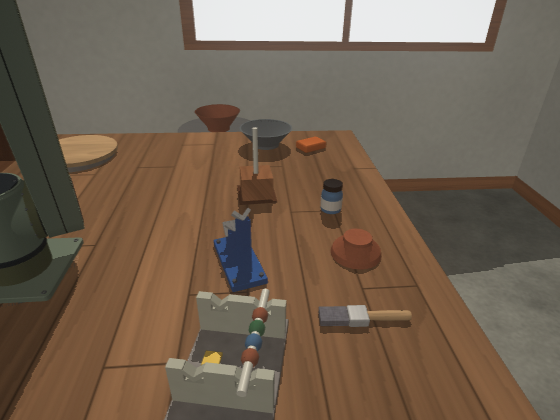

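View pics/top0.png

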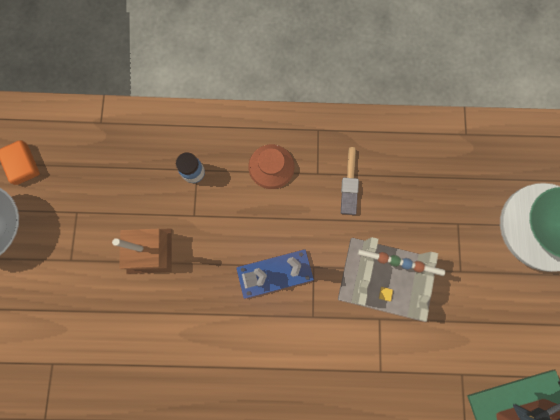

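Run:
```python
from h import *
I={n:cv2.cvtColor(cv2.imread(f'pics/{n}0.png'),cv2.COLOR_BGR2HSV) for n in('side','top')}
S=dict(fx=390.5701,fy=390.5701,cx=287.3021,cy=206.4954,k1=.00017067,position=[518.319,-722.301,585.675],attitude=[-121.44785,-1.17513516,-5.38931595])
T=dict(fx=384.15747,fy=384.15747,cx=279.46385,cy=216.62198,k1=.0216476,position=[454.7586,-10.5664,982.8305],attitude=[-169.912139,-.75289,-88.41177])
import pickle;pickle.dump((S,T),open('cam.pkl','wb'))
def blob(n,lo,hi,box):
    m=cv2.inRange(I[n],lo,hi); z=np.zeros_like(m); x0,y0,x1,y1=box; z[y0:y1,x0:x1]=m[y0:y1,x0:x1]
    k,l,s,c=cv2.connectedComponentsWithStats(z); i=1+np.argmax(s[1:,4]); return (l==i).astype(np.uint8),c[i],s[i]
# tile
for n,f,b in(('side',S,(160,330,260,400)),('top',T,(360,270,420,320))):
    m,c,s=blob(n,(18,150,120),(35,255,255),b); print('tile',n,c,s,atz(ray(f,c),22).round(1))
# cradle base from top
m,c,s=blob('top',(100,110,30),(125,255,255),(225,235,330,310))
pts=np.argwhere(m)[:,::-1]; w=np.array([atz(ray(T,p),16)[:2] for p in pts],np.float32)
r=cv2.minAreaRect(w); print('cradle',r,cv2.boxPoints(r).round(1).tolist())
# rod
for n,f,b in(('side',S,(240,110,275,185)),('top',T,(105,225,160,265))):
    m,c,s=blob(n,(0,0,120),(180,70,255),b); print('rod',n,c,s)
# crops
a=cv2.imread('pics/top0.png');b=cv2.imread('pics/side0.png')
up=lambda i,x,y,w,h,k:cv2.resize(i[y:y+h,x:x+w],None,fx=k,fy=k,interpolation=cv2.INTER_CUBIC)
o=np.zeros((600,800,3),np.uint8)
o[:300,:400]=up(a,330,230,133,100,3.01)[:300,:400]      # rack top
o[:300,400:]=up(a,230,235,100,75,4)
o[300:,:400]=up(a,100,215,100,75,4)
o[300:,400:]=up(b,200,110,100,75,4)
cv2.imwrite('pics/crop.png',o)
```

```text
tile side [211.6091954  357.13218391] [202 351  19  13 174] [ 442.9 -283.3   22. ]
tile top [385.7704918  293.74590164] [380 288  12  13 122] [ 441.5 -284.8   22. ]
cradle ((486.8296813964844, -9.930709838867188), (64.063232421875, 186.75181579589844), 1.5719587802886963) [[452.20001220703125, 82.5], [457.3999938964844, -104.19999694824219], [521.4000244140625, -102.4000015258789], [516.2999877929688, 84.30000305175781]]
rod side [254.16216216 147.63063063] [252 127   5  46 111]
rod top [126.16763006 244.56069364] [112 239  31  12 173]
```

View pics/crop.png

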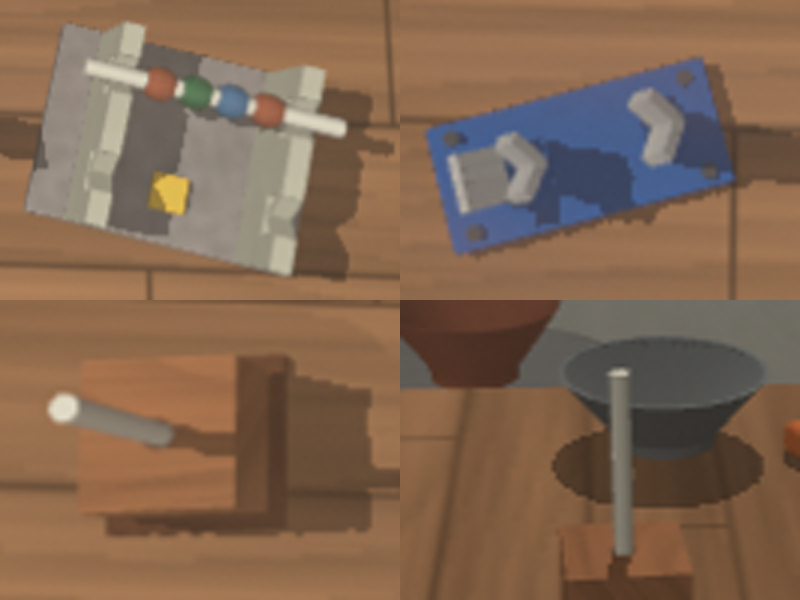

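Run:
```python
from h import *; import pickle
S,T=pickle.load(open('cam.pkl','rb'))
t=lambda x,y,ox,oy,k:((x+.5)/k-.5+ox,(y+.5)/k-.5+oy)
a,b=ray(T,t(64,108,100,215,4)),ray(S,t(220,73,200,110,4)); print('rodtop',tri([a,b]),atz(a,210),atz(b,210)); print('stand hole',atz(ray(T,t(168,139,100,215,4)),75), atz(ray(S,t(224,255,200,110,4)),75))
C=np.array([atz(ray(T,t(x,y,230,235,4)),16)[:2] for x,y in((27,128),(300,58),(335,182),(60,253))])
print('cradle',C.round(1).tolist(),C.mean(0)); 
for i,j in((1,0),(2,3),(3,0),(2,1)): d=C[j]-C[i];print(np.degrees(np.arctan2(d[1],d[0])),np.linalg.norm(d))
K=np.array([atz(ray(T,t(x,y,330,230,3.01)),16)[:2] for x,y in((65,25),(28,210),(292,275))])
print('rack',K.round(1).tolist(),(K[0]+K[2])/2)
for i,j in((2,1),(1,0)): d=K[j]-K[i];print(np.degrees(np.arctan2(d[1],d[0])),np.linalg.norm(d))
B=np.array([atz(ray(T,t(x,y,330,230,3.01)),90)[:2] for x,y in((88,67),(344,128))]);d=B[0]-B[1]
print('bead',B,B.mean(0),np.degrees(np.arctan2(d[1],d[0])),np.linalg.norm(d))
```

```text
rodtop (array([532.64079348, 310.36049997, 207.78063415]), np.float64(0.5740060732052287)) [531.84279909 309.40070668 210.        ] [533.12614406 304.48170908 210.        ]
stand hole [528.78843389 303.1816967   75.        ] [532.73336155 297.06386715  75.        ]
cradle [[497.2, 85.4], [545.8, -84.2], [469.4, -107.2], [421.7, 61.5]] [483.5413889  -11.11833729]
105.9780387231551 176.39747490490922
105.79723804135935 175.26910177360892
17.5562751504069 79.24290839964023
16.734548605938354 79.77287351047575
rack [[577.6, -202.0], [424.4, -170.8], [379.3, -384.7]] [ 478.41900983 -293.33464674]
78.09596381776694 218.58971916868117
-11.52393225577261 156.37264307292523
bead [[ 536.03816412 -204.96057831]
 [ 495.24748129 -400.43623108]] [ 515.64282271 -302.6984047 ] 78.2130064996809 199.68628052857443
```

Call:
step_arm(plan=[0, 0, -1.2, 0, 0, -0.1153, 0, 0, -1.2, 0, 0, -0.1153, 0, 0, -1.2, 0, 0, -0.1153, 0, 0, -1.2, 0, 0, -0.1153, 0, 0, -1.2, 0, 0, -0.1153], hand=6)

```text
time_s: 1.92
ee_pos: [258.7, -513.4, 266.0]
ee_rot: [-180.0, -0.0, 60.1]
force: [-0.3, 0.2, 1.1]
gripper_width: 61.6
gripper_force: 0.0
```

Call:
step_arm(plan=[0, 0, -1.2, 0, 0, -0.1153, 0, 0, -1.2, 0, 0, -0.1153, 0, 0, -1.2, 0, 0, -0.1153, 0, 0, -1.2, 0, 0, -0.1153, 0, 0, -1.2, 0, 0, -0.1153])

```text
time_s: 2.33
ee_pos: [258.7, -513.4, 326.1]
ee_rot: [180.0, 0.0, 93.1]
force: [0.6, -0.3, 0.3]
gripper_width: 59.6
gripper_force: 0.0
```

Call:
step_arm(plan=[0, 0, -1.2, 0, 0, -0.1153, 0, 0, -1.2, 0, 0, -0.1153, 0.7, 0.49, 0, 0, 0, 0, 1.5, 1.0, 0, 0, 0, 0, 2.5, 1.7, 0, 0, 0, 0])

```text
time_s: 2.75
ee_pos: [276.2, -459.9, 348.1]
ee_rot: [-180.0, -0.0, 105.7]
force: [0.7, 0.5, 0.1]
gripper_width: 59.7
gripper_force: 0.0
```

Call:
step_arm(plan=[2.86, 1.96, 0, 0, 0, 0, 2.86, 1.96, 0, 0, 0, 0, 2.86, 1.96, 0, 0, 0, 0, 2.86, 1.96, 0, 0, 0, 0, 2.86, 1.96, 0, 0, 0, 0])

```text
time_s: 3.17
ee_pos: [331.0, -292.6, 348.7]
ee_rot: [-180.0, -0.1, 105.8]
force: [1.1, 0.3, 0.0]
gripper_width: 60.0
gripper_force: 0.0
```

Call:
step_arm(plan=[2.86, 1.96, 0, 0, 0, 0, 2.86, 1.96, 0, 0, 0, 0, 2.86, 1.96, 0, 0, 0, 0, 2.86, 1.96, 0, 0, 0, 0, 2.86, 1.96, 0, 0, 0, 0])

```text
time_s: 3.58
ee_pos: [385.4, -128.3, 348.8]
ee_rot: [-180.0, -0.0, 105.8]
force: [1.3, -0.9, 0.0]
gripper_width: 59.6
gripper_force: 0.0
```

Call:
step_arm(plan=[2.86, 1.96, 0, 0, 0, 0, 2.86, 1.96, 0, 0, 0, 0, 2.86, 1.96, 0, 0, 0, 0, 2.86, 1.96, 0, 0, 0, 0, 2.86, 1.96, 0, 0, 0, 0])

```text
time_s: 4.0
ee_pos: [440.0, 36.1, 348.9]
ee_rot: [-180.0, -0.0, 105.9]
force: [0.1, -0.4, 0.1]
gripper_width: 59.8
gripper_force: 0.0
```

Call:
step_arm(plan=[2.86, 1.96, 0, 0, 0, 0, 2.86, 1.96, 0, 0, 0, 0, 2.86, 1.96, 0, 0, 0, 0, 2.86, 1.96, 0, 0, 0, 0, 2.86, 1.96, 0, 0, 0, 0])

```text
time_s: 4.42
ee_pos: [494.7, 200.4, 348.7]
ee_rot: [-179.9, 0.0, 105.9]
force: [-0.1, -0.8, 1.5]
gripper_width: 60.2
gripper_force: 0.0
```

Call:
step_arm(plan=[2.6, 1.83, 0, 0, 0, 0, 2.4, 1.69, 0, 0, 0, 0, 2.0, 1.4, 0, 0, 0, 0, 1.5, 1.05, 0, 0, 0, 0, 0.8, 0.58, 0, 0, 0, 0])

```text
time_s: 4.83
ee_pos: [532.2, 308.2, 347.9]
ee_rot: [-179.9, -0.0, 106.0]
force: [0.7, 0.1, 0.6]
gripper_width: 60.4
gripper_force: 0.0
```

Call:
step_arm(plan=[0, 0, 1.0, 0, 0, 0, 0, 0, 2.0, 0, 0, 0, 0, 0, 2.5, 0, 0, 0, 0, 0, 2.5, 0, 0, 0, 0, 0, 1.7, 0, 0, 0])

```text
time_s: 5.25
ee_pos: [530.8, 303.8, 249.4]
ee_rot: [-179.8, 0.1, 105.9]
force: [0.2, 0.7, -0.2]
gripper_width: 59.8
gripper_force: 0.0
```

Run:
```python
from h import *
o=np.zeros((420,800,3),np.uint8)
f=viewer.grab_frame('side');g=viewer.grab_frame('top')
a=f['img'][90:195,205:305];b=g['img'][195:300,80:180]
o=np.hstack([cv2.resize(i,None,fx=4,fy=4,interpolation=cv2.INTER_CUBIC) for i in(a,b)])
save({'img':o},'c2.png'); print(sensors.state()['ee_pos'],sensors.state()['ee_rot'])
```

```text
[530.14903677 303.49401112 248.48357723] [-1.79526787e+02  1.41094161e-01  1.05901514e+02]
```

View pics/c2.png

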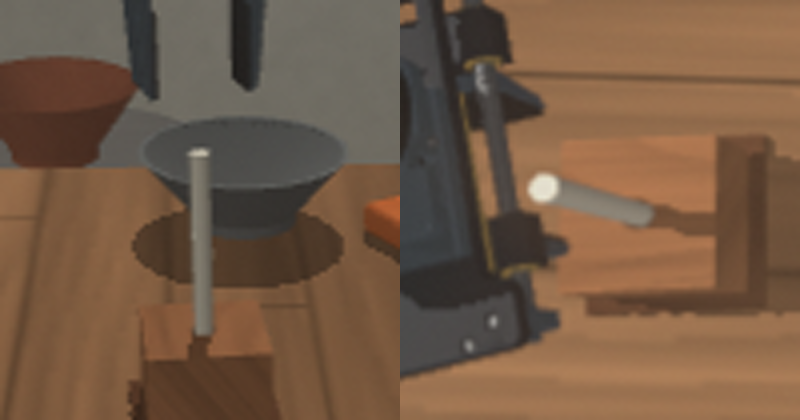

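Call:
step_arm(plan=[0, 0, 0, 0, 0, 0, 0, 0, 0, 0, 0, 0])

```text
time_s: 5.52
ee_pos: [533.1, 305.6, 253.9]
ee_rot: [179.9, -0.0, 106.0]
force: [-0.1, 0.7, -0.1]
gripper_width: 60.1
gripper_force: 0.0
```

Run:
```python
from h import *
s=sensors.state(); print({k:np.round(v,2) for k,v in s.items()})
```

```text
{'time_s': np.float64(5.52), 'qpos': array([ 2.876e+01,  2.048e+01,  7.943e+01, -1.000e-02,  7.995e+01,
        1.280e+01]), 'qvel': array([ 0.14, -0.23, -1.04,  0.02,  0.02, -0.15]), 'effort': array([-4.000e-02, -4.329e+01, -2.353e+01,  8.000e-02,  3.000e-02,
        0.000e+00]), 'ee_pos': array([533.08, 305.6 , 253.93]), 'ee_rot': array([ 1.7986e+02, -2.0000e-02,  1.0596e+02]), 'force': array([-0.06,  0.74, -0.12]), 'torque': array([-0.05, -0.13,  0.04]), 'gripper_force': np.float64(0.0), 'gripper_width': np.float64(60.08)}
```

Call:
step_arm(plan=[0.1, 0, 1.5, 0, 0, 0, 0, 0, 1.5, 0, 0, 0, 0, 0, 1.5, 0, 0, 0, 0, 0, 1.4, 0, 0, 0, 0, 0, 0.8, 0, 0, 0])

```text
time_s: 5.93
ee_pos: [532.5, 306.7, 185.5]
ee_rot: [180.0, 0.0, 106.0]
force: [0.5, -0.1, -0.4]
gripper_width: 59.6
gripper_force: 0.0
```

Call:
step_arm(plan=[0, 0, 0, 0, 0, 0, 0, 0, 0, 0, 0, 0, 0, 0, 0, 0, 0, 0], hand=2.4)

```text
time_s: 6.18
ee_pos: [533.2, 307.2, 186.9]
ee_rot: [179.8, -0.0, 106.0]
force: [0.1, -0.3, -0.0]
gripper_width: 43.1
gripper_force: 0.0
```

Call:
step_arm(plan=[0, 0, 0, 0, 0, 0, 0, 0, 0, 0, 0, 0, 0, 0, 0, 0, 0, 0, 0, 0, 0, 0, 0, 0], hand=0.8, newtons=8)

```text
time_s: 6.52
ee_pos: [532.5, 306.9, 185.8]
ee_rot: [180.0, -0.0, 106.0]
force: [0.2, 1.0, -0.0]
gripper_width: 16.1
gripper_force: 0.3
```

Call:
step_arm(plan=[0, 0, 0, 0, 0, 0, 0, 0, 0, 0, 0, 0, 0, 0, 0, 0, 0, 0, 0, 0, 0, 0, 0, 0])

```text
time_s: 6.85
ee_pos: [532.6, 306.9, 185.7]
ee_rot: [180.0, 0.0, 106.0]
force: [-0.1, -0.4, 2.1]
gripper_width: 13.4
gripper_force: 8.0
```

Call:
step_arm(plan=[0, 0, 0, 0, 0, 0, 0, 0, 0, 0, 0, 0, 0, 0, 0, 0, 0, 0], newtons=30, hand=0.4)

```text
time_s: 7.1
ee_pos: [532.6, 307.0, 185.7]
ee_rot: [180.0, -0.0, 106.0]
force: [0.8, -0.0, 2.6]
gripper_width: 12.7
gripper_force: 30.0
```

Call:
step_arm(plan=[0, 0, -0.5, 0, 0, 0, 0, 0, -1.2, 0, 0, 0, 0, 0, -1.6, 0, 0, 0, 0, 0, -1.6, 0, 0, 0, 0, 0, -1.6, 0, 0, 0])

```text
time_s: 7.52
ee_pos: [531.9, 306.6, 250.5]
ee_rot: [-179.9, 0.0, 106.0]
force: [-0.0, 0.2, -0.3]
gripper_width: 12.8
gripper_force: 30.0
```

Call:
step_arm(plan=[0, 0, -2, 0, 0, 0, 0, 0, -2.5, 0, 0, 0, 0, 0, -2.5, 0, 0, 0, 0, 0, -2, 0, 0, 0, 0, 0, -1, 0, 0, 0])

```text
time_s: 7.93
ee_pos: [532.8, 307.1, 353.1]
ee_rot: [179.8, -0.0, 106.0]
force: [-0.1, -0.4, -1.0]
gripper_width: 13.0
gripper_force: 30.0
```

Call:
step_arm(plan=[0, 0, 0, 0, 0, 0, 0, 0, 0, 0, 0, 0, 0, 0, 0, 0, 0, 0])

```text
time_s: 8.18
ee_pos: [531.8, 306.5, 348.4]
ee_rot: [-179.8, 0.1, 106.0]
force: [-0.8, 0.3, -1.0]
gripper_width: 12.7
gripper_force: 30.0
```

Run:
```python
from h import *
f=viewer.grab_frame('side');g=viewer.grab_frame('top')
save(f,'s3.png')
for n,q in(('side',f),('top',g)):
  for t in('rod_top','rod_foot','rod'): print(n,t,[(np.round(p['location'],1),round(p['score'],2)) for p in viewer.pinpoint(t,q)[:2]])
# second look at cradle, now with rod far
for t in('cradle_seat','cradle_top','cradle_foot','cradle'):
  rs=[]
  for q in(f,g):
    p=viewer.pinpoint(t,q)[:1]; print(t,[(np.round(k['location'],1),round(k['score'],2)) for k in p])
    if p: rs.append(ray(q,p[0]['location']))
  if len(rs)==2: print('  ->',tri(rs))
print(sensors.state()['ee_pos'],sensors.state()['gripper_width'])
```

```text
side rod_top []
side rod_foot [(array([256.3, 140.8]), 0.72), (array([245.7, 203.5]), 0.29)]
side rod [(array([252.7, 105.9]), 0.87)]
top rod_top [(array([386.9, 294.9]), 0.68)]
top rod_foot [(array([124.9, 242.5]), 0.6)]
top rod [(array([103.9, 239.7]), 0.66)]
cradle_seat [(array([236.6, 217.9]), 0.78)]
cradle_seat [(array([276.6, 271.6]), 0.73)]
  -> (array([484.6925714 , -14.64678458, 125.87608626]), np.float64(0.6787677186824539))
cradle_top [(array([243.5, 202.2]), 0.82)]
cradle_top [(array([312.1, 260.6]), 0.62)]
  -> (array([504.200659  , -85.15043014, 206.59402277]), np.float64(0.9927251688856569))
cradle_foot [(array([234.2, 229. ]), 0.95)]
cradle_foot [(array([251. , 278.6]), 0.67)]
  -> (array([471.84930705,  45.63974411,  55.46550034]), np.float64(3.61737222438973))
cradle [(array([239.8, 265.1]), 0.71)]
cradle [(array([385.8, 277.1]), 0.5)]
  -> (array([ 487.03076888, -239.37656701,  182.1957078 ]), np.float64(9.642879136857685))
[532.3902107  306.88712084 350.49055771] 12.682483519433992
```

View pics/s3.png

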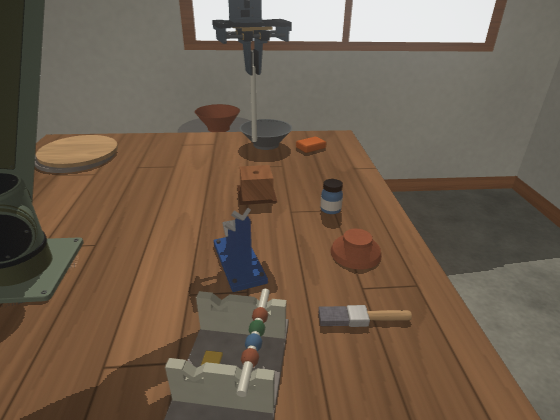

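Run:
```python
from h import *; import pickle
S,T=pickle.load(open('cam.pkl','rb'))
a,b=ray(S,(256,140.8)),ray(T,(124.9,242.5)); print(tri([a,b]),atz(a,174.8),atz(b,174.8))
# rod edges in side image: centre column per row
m=cv2.imread('pics/s3.png').astype(int)
for y in(80,90,100,110,120,130,136):
    r=m[y,240:272].sum(1); x=np.where(r>430)[0]; print(y,x.min()+240 if len(x) else 0,x.max()+240 if len(x) else 0, r.tolist() if y==130 else '')
```

```text
(array([535.237148  , 305.90474407, 171.68899126]), np.float64(0.87104117357817)) [535.973179   298.43205184 174.8       ] [534.05695998 304.63178036 174.8       ]
80 0 0 
90 0 0 
100 0 0 
110 0 0 
120 0 0 
130 0 0 [283, 287, 253, 241, 238, 236, 237, 232, 230, 228, 230, 264, 356, 356, 342, 310, 265, 231, 227, 228, 227, 230, 229, 228, 228, 231, 228, 231, 231, 231, 232, 235]
136 0 0
```

Call:
step_arm(plan=[0, 0, 0, 0, 0.0785, 0, 0, 0, 0, 0, 0.1178, 0, 0, 0, 0, 0, 0.1178, 0, 0, 0, 0, 0, 0.1178, 0, 0, 0, 0, 0, 0.1178, 0])

```text
time_s: 9.4
ee_pos: [532.8, 306.7, 351.8]
ee_rot: [179.8, -31.8, 106.1]
force: [-0.6, 0.5, -1.7]
gripper_width: 12.9
gripper_force: 30.0
```

Call:
step_arm(plan=[0, 0, 0, 0, 0.1178, 0, 0, 0, 0, 0, 0.0785, 0, 0, 0, 0, 0, 0.0393, 0, 0, 0, 0, 0, 0, 0, 0, 0, 0, 0, 0, 0])

```text
time_s: 9.82
ee_pos: [532.8, 306.2, 349.9]
ee_rot: [-179.9, -44.9, 105.9]
force: [-0.7, -0.1, -1.3]
gripper_width: 13.0
gripper_force: 30.0
```

Call:
step_arm(plan=[-0.9, -0.55, -0.9, 0, 0, 0, -1.85, -1.125, -1.85, 0, 0, 0, -1.85, -1.125, -1.85, 0, 0, 0, -1.85, -1.125, -1.85, 0, 0, 0, -1.85, -1.125, -1.85, 0, 0, 0])

```text
time_s: 10.23
ee_pos: [515.7, 179.2, 351.4]
ee_rot: [179.8, -44.9, 106.3]
force: [0.3, -0.7, -0.5]
gripper_width: 12.9
gripper_force: 30.0
```

Call:
step_arm(plan=[-1.85, -1.125, -1.85, 0, 0, 0, -1.85, -1.125, -1.85, 0, 0, 0, -1.85, -1.125, -1.85, 0, 0, 0, -1.85, -1.125, -1.85, 0, 0, 0, -1.85, -1.125, -1.85, 0, 0, 0])

```text
time_s: 10.65
ee_pos: [498.0, 37.7, 351.4]
ee_rot: [179.8, -44.8, 106.2]
force: [0.7, 0.1, -1.8]
gripper_width: 12.9
gripper_force: 30.0
```

Call:
step_arm(plan=[-1.85, -1.125, -1.85, 0, 0, 0, -1.85, -1.125, -1.85, 0, 0, 0, -0.94, -0.55, -0.94, 0, 0, 0, 0, 0, 0, 0, 0, 0, 0, 0, 0, 0, 0, 0])

```text
time_s: 11.07
ee_pos: [489.8, -31.9, 351.0]
ee_rot: [179.9, -44.9, 106.1]
force: [-0.2, -0.1, -1.0]
gripper_width: 13.1
gripper_force: 30.0
```

Run:
```python
from h import *
s=sensors.state(); print({k:np.round(s[k],2) for k in('qpos','ee_pos','ee_rot','force','gripper_width','gripper_force')}); print(rotm(s['ee_rot']).round(3))
```

```text
{'qpos': array([-26.59,  20.85,  79.37,  33.69, 110.13, -39.5 ]), 'ee_pos': array([489.81, -31.87, 350.97]), 'ee_rot': array([179.9 , -44.95, 106.06]), 'force': array([-0.2 , -0.13, -1.04]), 'gripper_width': np.float64(13.13), 'gripper_force': np.float64(30.0)}
[[-0.196  0.961 -0.194]
 [ 0.68   0.275  0.679]
 [ 0.706  0.001 -0.708]]
```

Call:
step_arm(plan=[-0.5, 0, 0.5, 0, 0, 0, -1, 0, 1, 0, 0, 0, -1.2, 0, 1.2, 0, 0, 0, -1.2, 0, 1.2, 0, 0, 0, -1.2, 0, 1.2, 0, 0, 0])

```text
time_s: 11.48
ee_pos: [489.3, -30.4, 277.5]
ee_rot: [180.0, -45.0, 106.2]
force: [-0.6, 0.3, -2.1]
gripper_width: 12.9
gripper_force: 30.0
```

Call:
step_arm(plan=[-1.2, 0, 1.2, 0, 0, 0, -0.9, 0, 0.9, 0, 0, 0, -0.6, 0, 0.6, 0, 0, 0, 0, 0, 0, 0, 0, 0, 0, 0, 0, 0, 0, 0])

```text
time_s: 11.9
ee_pos: [489.6, -31.4, 240.4]
ee_rot: [180.0, -45.0, 106.1]
force: [0.6, -0.8, -2.0]
gripper_width: 13.0
gripper_force: 30.0
```

Run:
```python
from h import *
f=viewer.grab_frame('side');g=viewer.grab_frame('top')
a=f['img'][175:300,190:290];b=g['img'][215:340,230:330]
save({'img':np.hstack([cv2.resize(i,None,fx=4,fy=4,interpolation=cv2.INTER_CUBIC) for i in(a,b)])},'c4.png')
for n,q in(('side',f),('top',g)):
  for t in('rod_top','rod_foot','rod'): print(n,t,[(np.round(p['location'],1),round(p['score'],2)) for p in viewer.pinpoint(t,q)[:2]])
s=sensors.state();print(s['ee_pos'],s['force'])
```

```text
side rod_top []
side rod_foot [(array([225.6, 201.1]), 0.47)]
side rod [(array([230.4, 185.2]), 0.51)]
top rod_top []
top rod_foot [(array([230.7, 279.7]), 0.83)]
top rod [(array([258.2, 272.9]), 0.71)]
[489.60179478 -32.05440481 240.49133254] [-0.36487115 -0.56586211 -0.95102053]
```

View pics/c4.png

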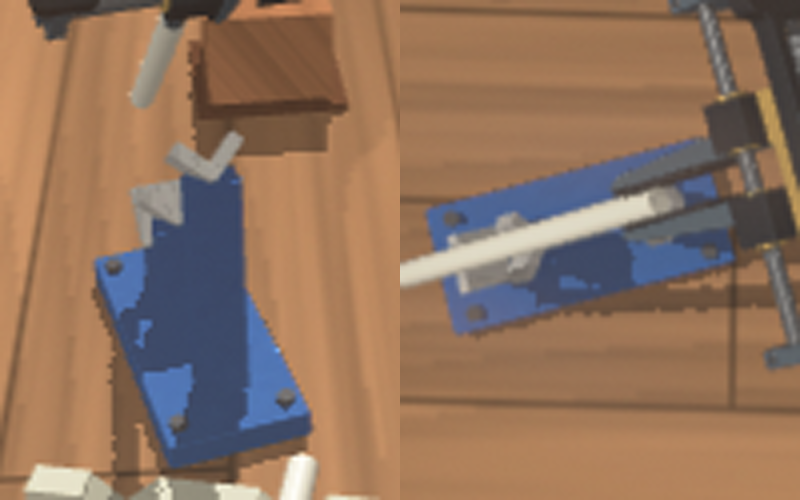

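Run:
```python
from h import *; import pickle
S,T=pickle.load(open('cam.pkl','rb'))
d=np.array([-.195,.68,-.707]); tcp=np.array([489.6,-32,240.5])
print('foot expected',tcp+175.7*d,'seen',tri([ray(S,(225.3,201)),ray(T,(230.7,279.7))]))
def px(f,X):
    c=rotm(f['attitude']).T@(np.array(X)-f['position']); s=c[:2]/c[2]; s=s*(1+f['k1']*s@s); return np.round([f['cx']+f['fx']*s[0],f['cy']+f['fy']*s[1]],1)
cx=np.array([np.cos(np.radians(106)),np.sin(np.radians(106)),0]);n=(cx+[0,0,1])/2**.5;u=(-cx+[0,0,1])/2**.5;p=np.array([.961,.276,0])
# predicted tips of V arms & apex in crop coords (4x, c4: side origin 190,175; top origin 230,215 shown +400)
for nm,C in(('A',[483.5,-11,135]),('B',[484.5,-16,135])):
  for k in(-70,40):
    for e in(-8,8):
      for nmp,off in(('apex',-9.9*n),('armL',7.6*n-17.5*p),('armR',7.6*n+17.5*p)):
        X=np.array(C)+(k+e)*u+off
        q=px(S,X);r=px(T,X); print(nm,k,e,nmp,'side',((q-[190,175]+.5)*4).round(0),'top',((r-[230,215]+.5)*4+[400,0]).round(0))
```

```text
foot expected [455.3385  87.476  116.2801] seen (array([460.02303533,  87.08702713, 109.12868396]), np.float64(3.787972863261478))
A -70 -8 apex side [168. 204.] top [502. 253.]
A -70 -8 armL side [132. 181.] top [487. 288.]
A -70 -8 armR side [190. 170.] top [472. 228.]
A -70 8 apex side [172. 198.] top [520. 248.]
A -70 8 armL side [135. 174.] top [505. 283.]
A -70 8 armR side [195. 164.] top [490. 222.]
A 40 -8 apex side [198. 159.] top [635. 214.]
A 40 -8 armL side [157. 133.] top [622. 251.]
A 40 -8 armR side [223. 121.] top [605. 186.]
A 40 8 apex side [203. 152.] top [656. 208.]
A 40 8 armL side [161. 125.] top [643. 245.]
A 40 8 armR side [228. 113.] top [626. 180.]
B -70 -8 apex side [169. 209.] top [510. 252.]
B -70 -8 armL side [133. 186.] top [496. 286.]
B -70 -8 armR side [192. 174.] top [481. 227.]
B -70 8 apex side [173. 203.] top [528. 246.]
B -70 8 armL side [136. 179.] top [514. 281.]
B -70 8 armR side [196. 168.] top [499. 221.]
B 40 -8 apex side [200. 164.] top [644. 212.]
B 40 -8 armL side [159. 138.] top [631. 249.]
B 40 -8 armR side [225. 126.] top [615. 185.]
B 40 8 apex side [204. 157.] top [666. 206.]
B 40 8 armL side [163. 130.] top [653. 244.]
B 40 8 armR side [230. 118.] top [636. 178.]
```

Call:
step_arm(plan=[-0.6, 0, 0, 0, 0, 0, -1, 0, 0, 0, 0, 0, -1, 0, 0, 0, 0, 0, -1, 0, 0, 0, 0, 0, -0.8, 0, 0, 0, 0, 0])

```text
time_s: 12.72
ee_pos: [498.2, -62.9, 207.7]
ee_rot: [-179.9, -45.0, 105.9]
force: [0.0, -1.0, -1.1]
gripper_width: 12.8
gripper_force: 30.0
```

Call:
step_arm(plan=[-0.5, 0, 0, 0, 0, 0, -0.2, 0, 0, 0, 0, 0, 0, 0, 0, 0, 0, 0, 0, 0, 0, 0, 0, 0], newtons=20)

```text
time_s: 13.05
ee_pos: [499.5, -66.6, 204.2]
ee_rot: [180.0, -45.0, 106.0]
force: [0.8, 0.6, -1.0]
gripper_width: 13.1
gripper_force: 20.0
```

Call:
step_arm(plan=[-0.2, 0, 0, 0, 0, 0, 0, 0, 0, 0, 0, 0, 0, 0, 0, 0, 0, 0])

```text
time_s: 13.3
ee_pos: [499.8, -67.8, 202.9]
ee_rot: [180.0, -45.0, 106.1]
force: [-0.5, -0.8, -1.8]
gripper_width: 13.0
gripper_force: 20.0
```

Call:
step_arm(plan=[-0.2, 0, 0, 0, 0, 0, 0, 0, 0, 0, 0, 0, 0, 0, 0, 0, 0, 0])

```text
time_s: 13.55
ee_pos: [500.2, -69.3, 201.3]
ee_rot: [-180.0, -45.0, 106.0]
force: [-0.0, 0.4, -1.1]
gripper_width: 13.2
gripper_force: 20.0
```

Call:
step_arm(plan=[-0.2, 0, 0, 0, 0, 0, 0, 0, 0, 0, 0, 0, 0, 0, 0, 0, 0, 0])

```text
time_s: 13.8
ee_pos: [500.6, -70.7, 199.8]
ee_rot: [-180.0, -45.0, 106.0]
force: [-0.3, -0.4, -1.3]
gripper_width: 13.1
gripper_force: 20.0
```

Call:
step_arm(plan=[-0.2, 0, 0, 0, 0, 0, 0, 0, 0, 0, 0, 0, 0, 0, 0, 0, 0, 0])

```text
time_s: 14.05
ee_pos: [501.0, -72.1, 198.4]
ee_rot: [-180.0, -45.0, 106.0]
force: [-0.3, 0.1, -1.5]
gripper_width: 13.4
gripper_force: 20.0
```

Call:
step_arm(plan=[-0.15, 0, 0, 0, 0, 0, 0, 0, 0, 0, 0, 0, 0, 0, 0, 0, 0, 0])

```text
time_s: 14.3
ee_pos: [501.3, -73.1, 197.3]
ee_rot: [-180.0, -45.0, 106.0]
force: [-0.3, -0.3, -2.2]
gripper_width: 13.4
gripper_force: 20.0
```

Call:
step_arm(plan=[-0.15, 0, 0, 0, 0, 0, 0, 0, 0, 0, 0, 0, 0, 0, 0, 0, 0, 0])

```text
time_s: 14.55
ee_pos: [501.6, -74.1, 196.3]
ee_rot: [-180.0, -45.0, 106.0]
force: [-0.8, -0.1, -1.2]
gripper_width: 13.2
gripper_force: 20.0
```

Call:
step_arm(plan=[-0.15, 0, 0, 0, 0, 0, 0, 0, 0, 0, 0, 0, 0, 0, 0, 0, 0, 0])

```text
time_s: 14.8
ee_pos: [501.9, -75.1, 195.2]
ee_rot: [-180.0, -45.0, 106.0]
force: [-0.2, 0.0, -1.4]
gripper_width: 13.4
gripper_force: 20.0
```

Call:
step_arm(plan=[-0.15, 0, 0, 0, 0, 0, 0, 0, 0, 0, 0, 0, 0, 0, 0, 0, 0, 0])

```text
time_s: 15.05
ee_pos: [502.2, -76.2, 194.2]
ee_rot: [-180.0, -45.0, 106.0]
force: [0.2, -0.8, -1.6]
gripper_width: 13.1
gripper_force: 20.0
```

Run:
```python
from h import *
f=viewer.grab_frame('side');g=viewer.grab_frame('top')
a=f['img'][185:285,200:280];b=g['img'][230:330,235:315]
save({'img':np.hstack([cv2.resize(i,None,fx=5,fy=5,interpolation=cv2.INTER_CUBIC) for i in(a,b)])},'c5.png')
```

```text
(no output)
```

View pics/c5.png

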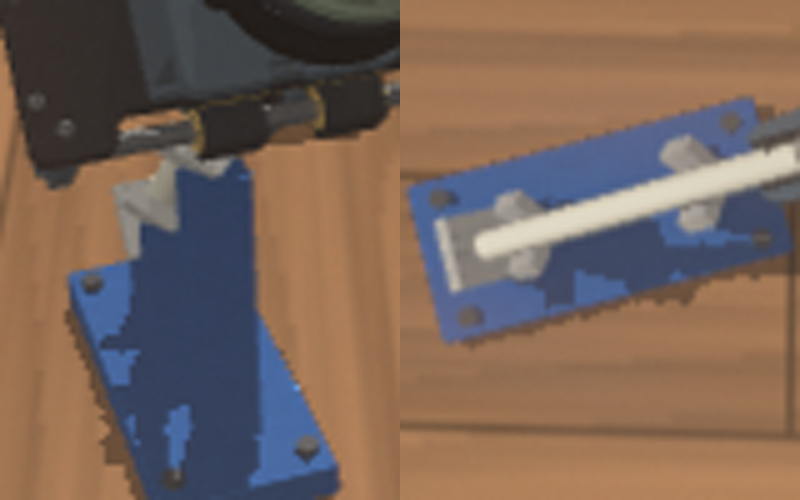

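Call:
step_arm(plan=[-0.2, 0, 0, 0, 0, 0, 0, 0, 0, 0, 0, 0])

```text
time_s: 15.32
ee_pos: [502.6, -77.4, 192.8]
ee_rot: [180.0, -45.0, 106.0]
force: [-0.0, 1.5, -1.2]
gripper_width: 12.8
gripper_force: 20.0
```

Call:
step_arm(plan=[-0.2, 0, 0, 0, 0, 0, 0, 0, 0, 0, 0, 0])

```text
time_s: 15.48
ee_pos: [503.1, -78.6, 191.6]
ee_rot: [180.0, -45.1, 106.0]
force: [0.8, 1.8, 1.0]
gripper_width: 13.3
gripper_force: 20.0
```

Call:
step_arm(plan=[-0.15, 0, 0, 0, 0, 0, 0, 0, 0, 0, 0, 0])

```text
time_s: 15.65
ee_pos: [503.4, -79.5, 190.7]
ee_rot: [180.0, -45.1, 106.0]
force: [1.4, 2.2, 2.2]
gripper_width: 13.3
gripper_force: 20.0
```

Call:
step_arm(plan=[0.1, 0, 0.2, 0, 0, 0, 0, 0, 0, 0, 0, 0])

```text
time_s: 15.82
ee_pos: [503.1, -77.6, 189.7]
ee_rot: [179.9, -45.0, 106.1]
force: [1.3, 1.3, 2.0]
gripper_width: 13.1
gripper_force: 20.0
```

Call:
step_arm(plan=[0, 0, 0.15, 0, 0, 0, 0, 0, 0, 0, 0, 0])

```text
time_s: 15.98
ee_pos: [502.8, -76.6, 188.6]
ee_rot: [179.9, -45.0, 106.1]
force: [2.9, 2.4, 0.8]
gripper_width: 13.3
gripper_force: 20.0
```

Call:
step_arm(plan=[0, 0, 0.15, 0, 0, 0, 0, 0, 0, 0, 0, 0])

```text
time_s: 16.15
ee_pos: [502.4, -75.6, 187.5]
ee_rot: [179.9, -45.0, 106.0]
force: [2.8, 1.4, 2.4]
gripper_width: 13.7
gripper_force: 20.0
```

Call:
step_arm(plan=[0, 0, 0.1, 0, 0, 0, 0, 0, 0, 0, 0, 0])

```text
time_s: 16.32
ee_pos: [502.1, -75.0, 186.8]
ee_rot: [180.0, -45.0, 106.0]
force: [3.2, 2.2, 2.4]
gripper_width: 13.4
gripper_force: 20.1
```

Call:
step_arm(plan=[0, 0.1, 0.1, 0, 0, 0, 0, 0, 0, 0, 0, 0])

```text
time_s: 16.48
ee_pos: [502.5, -74.1, 185.9]
ee_rot: [-180.0, -45.0, 106.0]
force: [1.8, 1.2, 2.2]
gripper_width: 13.4
gripper_force: 20.0
```

Call:
step_arm(plan=[0, 0.1, 0.15, 0, 0, 0, 0, 0, 0, 0, 0, 0])

```text
time_s: 16.65
ee_pos: [502.8, -73.2, 185.1]
ee_rot: [-179.9, -45.0, 106.0]
force: [1.2, -1.5, 3.4]
gripper_width: 13.3
gripper_force: 20.0
```

Call:
step_arm(plan=[0, 0, 0.15, 0, 0, 0, 0, 0, 0, 0, 0, 0])

```text
time_s: 16.82
ee_pos: [502.8, -73.1, 185.0]
ee_rot: [180.0, -44.9, 106.1]
force: [0.8, -5.8, 9.1]
gripper_width: 13.0
gripper_force: 20.0
```

Call:
step_arm(plan=[0, 0, 0.15, 0, 0, 0, 0, 0, 0, 0, 0, 0])

```text
time_s: 16.98
ee_pos: [502.9, -73.1, 184.9]
ee_rot: [179.9, -44.8, 106.1]
force: [0.6, -11.5, 15.5]
gripper_width: 13.3
gripper_force: 20.0
```

Call:
step_arm(plan=[0, 0, -0.15, 0, 0, 0, 0, 0, -0.1, 0, 0, 0, 0, 0, 0, 0, 0, 0])

```text
time_s: 17.23
ee_pos: [502.8, -73.1, 185.0]
ee_rot: [-180.0, -45.0, 106.0]
force: [0.6, -3.2, 7.2]
gripper_width: 13.3
gripper_force: 20.0
```

Call:
step_arm(plan=[0, 0, 0, 0, 0, 0, 0, 0, 0, 0, 0, 0, 0, 0, 0, 0, 0, 0, 0, 0, 0, 0, 0, 0], newtons=4)

```text
time_s: 17.57
ee_pos: [502.8, -73.1, 184.7]
ee_rot: [-179.9, -44.9, 106.0]
force: [0.7, -3.5, 5.0]
gripper_width: 13.4
gripper_force: 4.0
```

Call:
step_arm(plan=[0, 0, 0, 0, 0, 0, 0, 0, 0, 0, 0, 0, 0, 0, 0, 0, 0, 0, 0, 0, 0, 0, 0, 0], hand=3.6)

```text
time_s: 17.9
ee_pos: [502.9, -72.4, 184.1]
ee_rot: [-179.9, -45.0, 106.0]
force: [-0.6, -0.1, 1.2]
gripper_width: 35.3
gripper_force: 0.0
```

Call:
step_arm(plan=[0, 0, 0, 0, 0, 0, 0, 0, 0, 0, 0, 0, 0, 0, 0, 0, 0, 0])

```text
time_s: 18.15
ee_pos: [503.2, -72.5, 184.6]
ee_rot: [-180.0, -45.0, 106.0]
force: [-0.2, -0.1, -0.2]
gripper_width: 36.0
gripper_force: 0.0
```

Run:
```python
from h import *
f=viewer.grab_frame('side');g=viewer.grab_frame('top')
a=f['img'][185:285,200:280];b=g['img'][230:330,235:315]
save({'img':np.hstack([cv2.resize(i,None,fx=5,fy=5,interpolation=cv2.INTER_CUBIC) for i in(a,b)])},'c6.png')
```

```text
(no output)
```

View pics/c6.png

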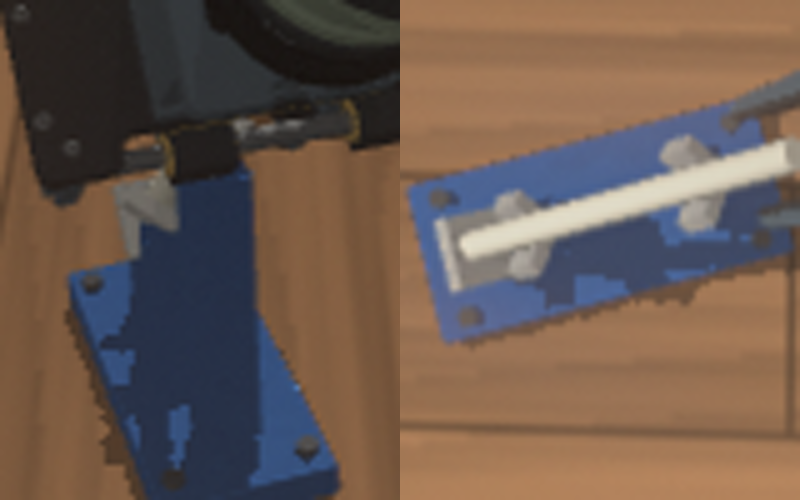

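Call:
step_arm(plan=[0, 0, -1, 0, 0, 0, 0, 0, -2.5, 0, 0, 0, 0, 0, -3, 0, 0, 0, 0, 0, -2.5, 0, 0, 0, 0.8, 0, -1.8, 0, 0, 0])

```text
time_s: 18.67
ee_pos: [523.4, -142.9, 267.6]
ee_rot: [180.0, -44.9, 105.9]
force: [-0.2, 0.2, -0.6]
gripper_width: 36.0
gripper_force: 0.0
```

Call:
step_arm(plan=[2, 0, -2, 0, 0, 0, 2, 0, -2, 0, 0, 0, 1.56, 0, -1.56, 0, 0, 0, 0, 0, 0, 0, -0.0708, 0, 0, 0, 0, 0, -0.12, 0], hand=5)

```text
time_s: 19.08
ee_pos: [523.4, -143.2, 344.3]
ee_rot: [-179.9, -33.9, 105.8]
force: [0.2, 0.1, -1.0]
gripper_width: 50.1
gripper_force: 0.0
```

Call:
step_arm(plan=[0, 0, 0, 0, -0.12, 0, 0, 0, 0, 0, -0.12, 0, 0, 0, 0, 0, -0.12, 0, 0, 0, 0, 0, -0.12, 0, 0, 0, 0, 0, -0.12, 0])

```text
time_s: 19.5
ee_pos: [523.0, -141.2, 347.4]
ee_rot: [179.8, 0.7, 106.0]
force: [0.2, 0.1, -1.3]
gripper_width: 50.0
gripper_force: 0.0
```

Call:
step_arm(plan=[0, 0, 0, 0, -0.12, 0, 0, 0, 0, 0, -0.12, 0, 0, 0, 0, 0, -0.12, 0, 0, 0, 0, 0, -0.12, 0, 0, 0, 0, 0, -0.12, 0])

```text
time_s: 19.92
ee_pos: [522.9, -140.4, 347.7]
ee_rot: [179.7, 35.1, 105.8]
force: [0.7, 0.2, -0.4]
gripper_width: 50.1
gripper_force: 0.0
```

Call:
step_arm(plan=[0, 0, 0, 0, -0.12, 0, 0, 0, 0, 0, -0.06, 0, 0, 0, 0, 0, 0, 0, 0, 0, 0, 0, 0, 0])

```text
time_s: 20.25
ee_pos: [522.8, -139.9, 345.4]
ee_rot: [-180.0, 44.9, 106.1]
force: [-1.0, -0.4, 0.3]
gripper_width: 49.7
gripper_force: 0.0
```

Call:
step_arm(plan=[1.2, 0, -0.75, 0, 0, 0, 2.36, 0, -1.51, 0, 0, 0, 2.36, 0, -1.51, 0, 0, 0, 2.36, 0, -1.51, 0, 0, 0, 2.36, 0, -1.51, 0, 0, 0])

```text
time_s: 20.67
ee_pos: [489.0, -21.8, 319.2]
ee_rot: [179.8, 44.9, 105.7]
force: [0.6, 0.1, -0.1]
gripper_width: 49.4
gripper_force: 0.0
```

Call:
step_arm(plan=[2.36, 0, -1.51, 0, 0, 0, 2.36, 0, -1.51, 0, 0, 0, 2.36, 0, -1.51, 0, 0, 0, 2.36, 0, -1.51, 0, 0, 0, 2.36, 0, -1.51, 0, 0, 0])

```text
time_s: 21.08
ee_pos: [451.5, 110.5, 288.9]
ee_rot: [179.8, 44.8, 105.7]
force: [-0.2, -0.2, 0.1]
gripper_width: 49.8
gripper_force: 0.0
```

Call:
step_arm(plan=[1.16, 0, -0.76, 0, 0, 0, 0, 0, 0, 0, 0, 0, 0, 0, 0, 0, 0, 0])

```text
time_s: 21.33
ee_pos: [448.0, 122.4, 285.8]
ee_rot: [179.9, 45.0, 105.9]
force: [-0.8, 0.0, -0.2]
gripper_width: 50.0
gripper_force: 0.0
```

Run:
```python
from h import *
f=viewer.grab_frame('side');g=viewer.grab_frame('top')
s=sensors.state(); print({k:np.round(s[k],2) for k in('qpos','ee_pos','ee_rot')})
o={}
for n,q in(('side',f),('top',g)):
  for t in('rod_top','rod_foot','rod'):
    r=viewer.pinpoint(t,q)[:2]; print(n,t,[(np.round(p['location'],1),round(p['score'],2)) for p in r])
    if r:o.setdefault(t,[]).append(ray(q,r[0]['location']))
for t in o:
  if len(o[t])==2: print(t,tri(o[t]))
a=f['img'][165:285,185:285];b=g['img'][230:330,235:335]
save({'img':np.hstack([cv2.resize(i,(400,480 if len(i)==120 else 480),interpolation=cv2.INTER_CUBIC) for i in(a,b)])},'c7.png')
```

```text
{'qpos': array([ 41.76,  14.28,  98.48, -39.54,  90.58,  33.95]), 'ee_pos': array([447.71, 121.47, 285.91]), 'ee_rot': array([179.92,  44.99, 105.85])}
side rod_top [(array([242.8, 204. ]), 0.45)]
side rod_foot [(array([232.1, 224. ]), 0.64)]
side rod [(array([239.8, 215.4]), 0.58)]
top rod_top [(array([309.6, 258.3]), 0.89)]
top rod_foot [(array([248.8, 279.1]), 0.8)]
top rod [(array([278.1, 268.5]), 0.76), (array([250.2, 282. ]), 0.71)]
rod_top (array([505.85800139, -80.80339681, 200.4124472 ]), np.float64(4.236421413285195))
rod_foot (array([468.9020778 ,  49.95723444,  67.10114205]), np.float64(2.1357519613550338))
rod (array([491.55520986, -17.68166175, 133.88066256]), np.float64(1.002669571038455))
```

View pics/c7.png

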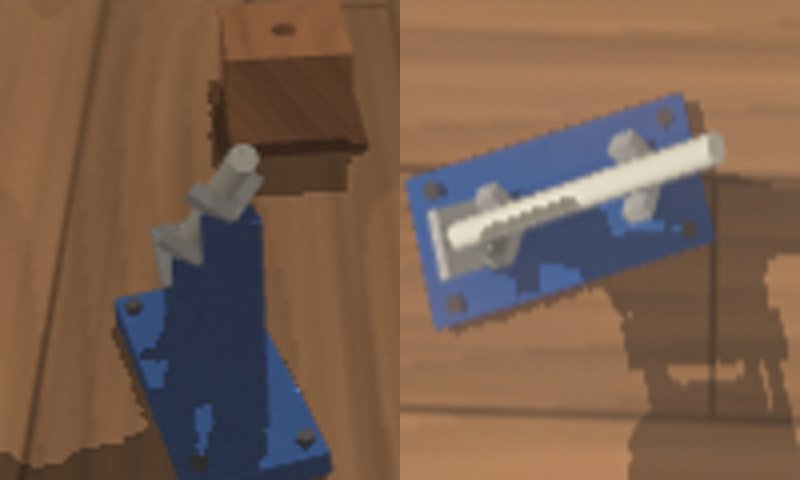

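Call:
step_arm(plan=[0.4, -0.1, 1, 0, 0, 0, 0, 0, 2.5, 0, 0, 0, 0, 0, 3, 0, 0, 0, 0, 0, 3, 0, 0, 0, 0, 0, 3, 0, 0, 0])

```text
time_s: 22.15
ee_pos: [469.6, 38.9, 192.5]
ee_rot: [-180.0, 45.0, 106.1]
force: [0.6, -1.1, -0.3]
gripper_width: 50.1
gripper_force: 0.0
```

Call:
step_arm(plan=[0, 0, 2.5, 0, 0, 0, 0, 0, 1.5, 0, 0, 0, 0, 0, 1, 0, 0, 0, 0, 0, 0.5, 0, 0, 0, 0, 0, 0, 0, 0, 0])

```text
time_s: 22.57
ee_pos: [480.3, 2.0, 154.5]
ee_rot: [-179.9, 45.0, 106.0]
force: [0.8, -1.2, -0.5]
gripper_width: 49.5
gripper_force: 0.0
```

Call:
step_arm(plan=[0, 0, 1, 0, 0, 0, 0, 0, 1, 0, 0, 0, 0, 0, 1, 0, 0, 0, 0, 0, 0.7, 0, 0, 0, 0, 0, 0, 0, 0, 0])

```text
time_s: 22.98
ee_pos: [487.2, -23.6, 127.9]
ee_rot: [-179.8, 45.0, 106.1]
force: [-0.2, 0.1, -0.5]
gripper_width: 50.2
gripper_force: 0.0
```

Call:
step_arm(plan=[0, 0, 0.2, 0, 0, 0, 0, 0, 0, 0, 0, 0, 0, 0, 0, 0, 0, 0], hand=2.4)

```text
time_s: 23.23
ee_pos: [488.4, -23.7, 127.6]
ee_rot: [180.0, 45.0, 106.0]
force: [0.5, 0.6, 0.2]
gripper_width: 33.0
gripper_force: 0.0
```

Call:
step_arm(plan=[0, 0, 0, 0, 0, 0, 0, 0, 0, 0, 0, 0, 0, 0, 0, 0, 0, 0, 0, 0, 0, 0, 0, 0], hand=0.6, newtons=6)

```text
time_s: 23.57
ee_pos: [488.6, -23.6, 127.7]
ee_rot: [179.9, 45.0, 106.0]
force: [1.0, 0.0, 0.5]
gripper_width: 13.8
gripper_force: 6.0
```

Call:
step_arm(plan=[0, 0, 0, 0, 0, 0, 0, 0, 0, 0, 0, 0, 0, 0, 0, 0, 0, 0, 0, 0, 0, 0, 0, 0])

```text
time_s: 23.9
ee_pos: [488.6, -23.6, 127.6]
ee_rot: [179.9, 45.0, 106.0]
force: [1.7, 0.8, 0.4]
gripper_width: 13.7
gripper_force: 6.0
```

Call:
step_arm(plan=[0, 0, 0, 0, 0, 0, 0, 0, 0, 0, 0, 0, 0, 0, 0, 0, 0, 0], newtons=30)

```text
time_s: 24.15
ee_pos: [488.6, -23.6, 127.6]
ee_rot: [179.9, 45.0, 106.0]
force: [1.0, 2.5, 0.8]
gripper_width: 13.3
gripper_force: 30.0
```

Call:
step_arm(plan=[0, 0, -0.4, 0, 0, 0, 0, 0, -1.2, 0, 0, 0, 0, 0, -2, 0, 0, 0, 0, 0, -2.2, 0, 0, 0, 0, 0, -2.2, 0, 0, 0])

```text
time_s: 24.57
ee_pos: [471.3, 31.2, 184.7]
ee_rot: [-179.9, 45.0, 106.0]
force: [-0.2, 0.3, -1.3]
gripper_width: 13.4
gripper_force: 30.0
```

Call:
step_arm(plan=[-1, 0, -1.5, 0, 0, 0, -2, 0, -2, 0, 0, 0, -2, 0, -2, 0, 0, 0, -2, 0, -2, 0, 0, 0, -1, 0, -1, 0, 0, 0])

```text
time_s: 24.98
ee_pos: [471.4, 34.6, 304.1]
ee_rot: [179.7, 44.9, 105.8]
force: [0.3, 0.3, -0.8]
gripper_width: 13.0
gripper_force: 30.0
```

Call:
step_arm(plan=[0, 0, 0, 0, 0.0654, 0, 0, 0, 0, 0, 0.12, 0, 0, 0, 0, 0, 0.12, 0, 0, 0, 0, 0, 0.12, 0, 0, 0, 0, 0, 0.12, 0])

```text
time_s: 25.4
ee_pos: [470.8, 35.3, 302.2]
ee_rot: [179.9, 13.4, 106.1]
force: [-0.8, -0.9, -1.6]
gripper_width: 12.8
gripper_force: 30.0
```

Call:
step_arm(plan=[0, 0, 0, 0, 0.12, 0, 0, 0, 0, 0, 0.12, 0, 0, 0, 0, 0, 0, 0, 0, 0, 0, 0, 0, 0.1, 0, 0, 0, 0, 0, 0.1])

```text
time_s: 25.82
ee_pos: [470.6, 33.9, 300.6]
ee_rot: [-179.9, 0.1, 94.2]
force: [-0.4, 0.4, -0.7]
gripper_width: 13.4
gripper_force: 30.0
```

Call:
step_arm(plan=[0, 0, 0, 0, 0, 0.1, 0, 0, 0, 0, 0, 0.1, 0, 0, 0, 0, 0, 0.0835, 0, 0, 0, 0, 0, 0, 0, 0, 0, 0, 0, 0])

```text
time_s: 26.23
ee_pos: [470.8, 34.9, 300.6]
ee_rot: [-179.9, 0.1, 78.5]
force: [-0.2, 0.6, -2.1]
gripper_width: 13.2
gripper_force: 30.0
```

Call:
step_arm(plan=[-1.4, 0.16, 0, 0, 0, 0, -2.9, 0.33, 0, 0, 0, 0, -2.9, 0.33, 0, 0, 0, 0, -2.9, 0.33, 0, 0, 0, 0, -2.9, 0.33, 0, 0, 0, 0])

```text
time_s: 26.65
ee_pos: [459.2, -96.8, 300.8]
ee_rot: [-180.0, 0.0, 78.5]
force: [0.2, 0.1, -0.1]
gripper_width: 13.4
gripper_force: 30.0
```

Call:
step_arm(plan=[-2.9, 0.33, 0, 0, 0, 0, -2.9, 0.33, 0, 0, 0, 0, -2.9, 0.33, 0, 0, 0, 0, -2.9, 0.33, 0, 0, 0, 0, -2.9, 0.33, 0, 0, 0, 0])

```text
time_s: 27.07
ee_pos: [446.1, -242.4, 300.8]
ee_rot: [-180.0, 0.0, 78.5]
force: [0.6, -0.4, -1.0]
gripper_width: 12.9
gripper_force: 30.0
```

Call:
step_arm(plan=[-2.9, 0.33, 0, 0, 0, 0, -1.5, 0.17, 0, 0, 0, 0, 0, 0, 1, 0, 0, 0, 0, 0, 2, 0, 0, 0, 0, 0, 2.5, 0, 0, 0])

```text
time_s: 27.48
ee_pos: [443.2, -285.2, 246.0]
ee_rot: [179.9, 0.0, 78.4]
force: [-0.1, 0.6, -1.6]
gripper_width: 13.2
gripper_force: 30.0
```

Call:
step_arm(plan=[0, 0, 2.5, 0, 0, 0, 0, 0, 2, 0, 0, 0, 0, 0, 1, 0, 0, 0, 0, 0, 0.5, 0, 0, 0, 0, 0, 0, 0, 0, 0])

```text
time_s: 27.9
ee_pos: [442.4, -284.8, 185.1]
ee_rot: [-179.9, -0.0, 78.4]
force: [0.2, 1.3, -0.7]
gripper_width: 13.4
gripper_force: 30.0
```

Run:
```python
from h import *
f=viewer.grab_frame('side');g=viewer.grab_frame('top')
s=sensors.state(); print({k:np.round(s[k],2) for k in('qpos','ee_pos','ee_rot')})
o={}
for n,q in(('side',f),('top',g)):
  for t in('rod_top','rod_foot','rod','tile','rack'):
    r=viewer.pinpoint(t,q)[:2]; print(n,t,[(np.round(p['location'],1),round(p['score'],2)) for p in r])
    if r:o.setdefault(t,[]).append(ray(q,r[0]['location']))
for t in o:
  if len(o[t])==2: print(t,tri(o[t]))
a=f['img'][260:420,150:310];b=g['img'][220:340,330:470]
save({'img':np.hstack([cv2.resize(i,(400,400 if len(i)==160 else 343),interpolation=cv2.INTER_CUBIC) if len(i)==160 else cv2.copyMakeBorder(cv2.resize(i,(400,343),interpolation=cv2.INTER_CUBIC),0,57,0,0,cv2.BORDER_CONSTANT) for i in(a,b)])},'c8.png')
```

```text
{'qpos': array([-34.06,  14.73,  97.59,  -0.  ,  67.57, -22.42]), 'ee_pos': array([ 443.31, -285.82,  186.81]), 'ee_rot': array([1.799e+02, 5.000e-02, 7.837e+01])}
side rod_top [(array([175. , 335.8]), 0.89)]
side rod_foot [(array([219.8, 238.9]), 0.85)]
side rod [(array([198.9, 279.8]), 0.75)]
side tile [(array([213.4, 360. ]), 0.57)]
side rack [(array([236.4, 368.2]), 0.74)]
top rod_top []
top rod_foot [(array([364.6, 284. ]), 0.7)]
top rod [(array([411. , 296.4]), 0.85)]
top tile [(array([384.3, 295.5]), 0.58)]
top rack [(array([386.7, 277.2]), 0.68), (array([386.4, 292.8]), 0.56)]
rod_foot (array([ 463.02206803, -191.60388137,  200.56660817]), np.float64(1.1004410010210661))
rod (array([ 439.54012205, -285.34596546,  197.14006341]), np.float64(0.720780120851921))
tile (array([ 441.12966684, -282.95909616,   13.51500257]), np.float64(4.090517659833936))
rack (array([ 483.01998515, -293.60607533,    2.29386406]), np.float64(0.7168488811817021))
```

View pics/c8.png

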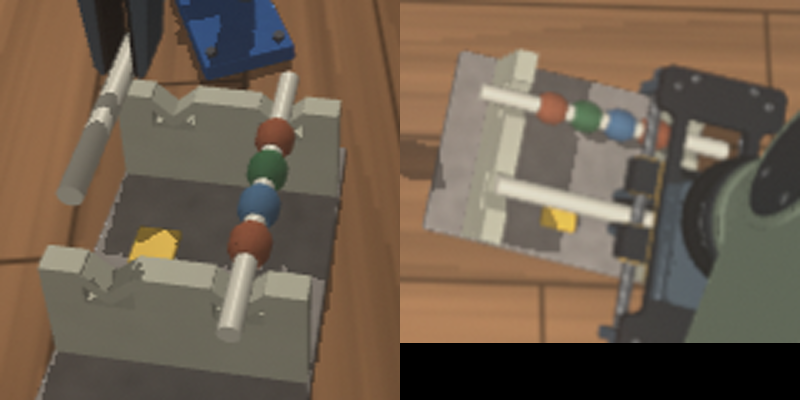

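Call:
step_arm(plan=[0.2, -0.15, 1, 0, 0, 0, 0, 0, 1.8, 0, 0, 0, 0, 0, 2, 0, 0, 0, 0, 0, 1.5, 0, 0, 0, 0, 0, 1, 0, 0, 0])

```text
time_s: 28.92
ee_pos: [440.3, -282.7, 110.5]
ee_rot: [-179.8, -0.1, 78.3]
force: [0.7, 0.2, -1.6]
gripper_width: 13.3
gripper_force: 30.0
```

Call:
step_arm(plan=[0, 0, 0.7, 0, 0, 0, 0, 0, 0.3, 0, 0, 0, 0, 0, 0, 0, 0, 0, 0, 0, 0, 0, 0, 0])

```text
time_s: 29.25
ee_pos: [442.0, -283.9, 103.3]
ee_rot: [179.9, 0.0, 78.3]
force: [-0.1, -0.9, -0.8]
gripper_width: 13.4
gripper_force: 30.0
```

Call:
step_arm(plan=[0, 0, 0.3, 0, 0, 0, 0, 0, 0.2, 0, 0, 0, 0, 0, 0, 0, 0, 0])

```text
time_s: 29.5
ee_pos: [441.5, -283.6, 97.8]
ee_rot: [180.0, 0.0, 78.3]
force: [0.9, 1.3, -1.6]
gripper_width: 13.0
gripper_force: 30.0
```

Call:
step_arm(plan=[0, 0, 0.2, 0, 0, 0, 0, 0, 0, 0, 0, 0, 0, 0, 0, 0, 0, 0])

```text
time_s: 29.75
ee_pos: [441.5, -283.6, 95.8]
ee_rot: [180.0, 0.0, 78.3]
force: [0.8, -0.6, -1.3]
gripper_width: 13.2
gripper_force: 30.0
```

Call:
step_arm(plan=[0, 0, 0.2, 0, 0, 0, 0, 0, 0, 0, 0, 0, 0, 0, 0, 0, 0, 0])

```text
time_s: 30.0
ee_pos: [441.5, -283.6, 93.7]
ee_rot: [-180.0, 0.0, 78.3]
force: [1.2, -0.0, -1.2]
gripper_width: 13.6
gripper_force: 30.0
```

Call:
step_arm(plan=[0, 0, 0.2, 0, 0, 0, 0, 0, 0, 0, 0, 0, 0, 0, 0, 0, 0, 0])

```text
time_s: 30.25
ee_pos: [441.4, -283.5, 91.7]
ee_rot: [-180.0, 0.0, 78.3]
force: [1.1, 0.9, -1.6]
gripper_width: 13.4
gripper_force: 30.0
```

Call:
step_arm(plan=[0, 0, 0.15, 0, 0, 0, 0, 0, 0, 0, 0, 0, 0, 0, 0, 0, 0, 0])

```text
time_s: 30.5
ee_pos: [441.5, -283.5, 90.2]
ee_rot: [-180.0, 0.0, 78.3]
force: [-0.7, -0.0, -2.5]
gripper_width: 13.3
gripper_force: 30.0
```

Call:
step_arm(plan=[0, 0, 0.15, 0, 0, 0, 0, 0, 0, 0, 0, 0, 0, 0, 0, 0, 0, 0])

```text
time_s: 30.75
ee_pos: [441.5, -283.6, 88.7]
ee_rot: [-180.0, 0.0, 78.3]
force: [-0.8, 0.7, -0.3]
gripper_width: 13.3
gripper_force: 30.0
```

Call:
step_arm(plan=[0, 0, 0.1, 0, 0, 0, 0, 0, 0, 0, 0, 0, 0, 0, 0, 0, 0, 0])

```text
time_s: 31.0
ee_pos: [441.5, -283.6, 87.8]
ee_rot: [180.0, 0.0, 78.3]
force: [-0.4, 0.3, -1.0]
gripper_width: 12.9
gripper_force: 30.0
```

Call:
step_arm(plan=[0, 0, 0.1, 0, 0, 0, 0, 0, 0, 0, 0, 0, 0, 0, 0, 0, 0, 0])

```text
time_s: 31.25
ee_pos: [441.5, -283.6, 86.7]
ee_rot: [180.0, 0.0, 78.3]
force: [0.7, -0.1, -1.1]
gripper_width: 13.2
gripper_force: 30.0
```

Call:
step_arm(plan=[0, 0, 0.1, 0, 0, 0, 0, 0, 0, 0, 0, 0, 0, 0, 0, 0, 0, 0])

```text
time_s: 31.5
ee_pos: [441.5, -283.6, 85.8]
ee_rot: [-180.0, 0.0, 78.3]
force: [-0.3, -0.3, -1.2]
gripper_width: 13.1
gripper_force: 30.0
```

Call:
step_arm(plan=[0, 0, 0.1, 0, 0, 0, 0, 0, 0, 0, 0, 0, 0, 0, 0, 0, 0, 0])

```text
time_s: 31.75
ee_pos: [441.5, -283.6, 84.8]
ee_rot: [-180.0, 0.0, 78.3]
force: [-0.4, -0.0, -0.9]
gripper_width: 13.1
gripper_force: 30.0
```

Call:
step_arm(plan=[0, 0, 0.1, 0, 0, 0, 0, 0, 0, 0, 0, 0, 0, 0, 0, 0, 0, 0])

```text
time_s: 32.0
ee_pos: [441.5, -283.6, 83.7]
ee_rot: [-180.0, 0.0, 78.3]
force: [-0.5, -0.2, -1.8]
gripper_width: 13.0
gripper_force: 30.0
```

Run:
```python
from h import *
f=viewer.grab_frame('side');g=viewer.grab_frame('top')
a=f['img'][280:420,150:310];b=g['img'][220:340,330:470]
save({'img':np.hstack([cv2.resize(i,(400,350),interpolation=cv2.INTER_CUBIC) for i in(a,b)])},'c9.png')
for n,q in(('side',f),('top',g)):
  for t in('rod_top','rod_foot','rod'):
    r=viewer.pinpoint(t,q)[:1]; print(n,t,[(np.round(p['location'],1),round(p['score'],2),atz(ray(q,p['location']),90).round(1)) for p in r])
```

```text
side rod_top [(array([183.1, 386.1]), 0.97, array([ 416.3, -380.6,   90. ]))]
side rod_foot []
side rod [(array([211.5, 331.1]), 0.68, array([ 448.4, -287.1,   90. ]))]
top rod_top []
top rod_foot []
top rod [(array([394.5, 297.3]), 0.56, array([ 435.1, -285.1,   90. ]))]
```

View pics/c9.png

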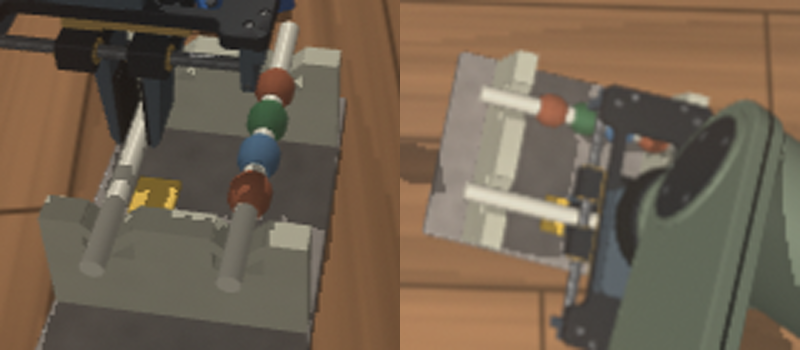

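Call:
step_arm(plan=[0, 0, 0.1, 0, 0, 0, 0, 0, 0, 0, 0, 0, 0, 0, 0, 0, 0, 0])

```text
time_s: 32.65
ee_pos: [441.4, -283.5, 82.7]
ee_rot: [-180.0, 0.0, 78.3]
force: [1.1, -0.4, -1.2]
gripper_width: 13.1
gripper_force: 30.0
```

Call:
step_arm(plan=[0, 0, 0.1, 0, 0, 0, 0, 0, 0, 0, 0, 0, 0, 0, 0, 0, 0, 0])

```text
time_s: 32.9
ee_pos: [441.6, -283.7, 81.8]
ee_rot: [180.0, 0.0, 78.3]
force: [0.7, -0.5, -1.1]
gripper_width: 13.1
gripper_force: 30.0
```

Call:
step_arm(plan=[0, 0, 0.1, 0, 0, 0, 0, 0, 0, 0, 0, 0, 0, 0, 0, 0, 0, 0])

```text
time_s: 33.15
ee_pos: [442.1, -283.8, 81.2]
ee_rot: [179.9, 0.0, 78.3]
force: [1.1, -0.6, 0.7]
gripper_width: 12.8
gripper_force: 30.0
```

Call:
step_arm(plan=[0, 0.1, 0.05, 0, 0, 0, 0, 0, 0, 0, 0, 0, 0, 0, 0, 0, 0, 0])

```text
time_s: 33.4
ee_pos: [442.5, -283.8, 80.6]
ee_rot: [180.0, 0.0, 78.3]
force: [-0.6, 0.8, 5.2]
gripper_width: 13.4
gripper_force: 30.0
```

Call:
step_arm(plan=[0, 0, 0.1, 0, 0, 0, 0, 0, 0, 0, 0, 0, 0, 0, 0, 0, 0, 0])

```text
time_s: 33.65
ee_pos: [442.6, -283.9, 80.5]
ee_rot: [179.9, 0.0, 78.3]
force: [-1.4, 2.6, 10.1]
gripper_width: 13.5
gripper_force: 30.0
```

Call:
step_arm(plan=[0, 0, -0.1, 0, 0, 0, 0, 0, 0, 0, 0, 0, 0, 0, 0, 0, 0, 0], newtons=4)

```text
time_s: 33.9
ee_pos: [442.6, -283.9, 80.5]
ee_rot: [180.0, 0.0, 78.3]
force: [-0.1, -0.2, 5.4]
gripper_width: 13.8
gripper_force: 4.0
```

Run:
```python
from h import *
s=sensors.state(); print({k:np.round(s[k],2) for k in('ee_pos','force','torque','gripper_force')})
o={};f=viewer.grab_frame('side');g=viewer.grab_frame('top')
for t in('rod','rod_top','rod_foot'):
  for q in (f,g):
    r=viewer.pinpoint(t,q)[:1]; print(t,[(np.round(p['location'],1),round(p['score'],2),atz(ray(q,p['location']),90).round(1)) for p in r])
```

```text
{'ee_pos': array([ 442.61, -283.86,   80.46]), 'force': array([-0.06, -0.18,  5.36]), 'torque': array([ 0.04, -0.01, -0.06]), 'gripper_force': np.float64(4.0)}
rod [(array([207.1, 329.2]), 0.66, array([ 441.2, -282.7,   90. ]))]
rod [(array([397.9, 295.6]), 0.76, array([ 439.2, -292.9,   90. ]))]
rod_top [(array([183.5, 389.6]), 0.87, array([ 417.5, -385.9,   90. ]))]
rod_top [(array([395.3, 297.1]), 0.47, array([ 435.6, -286.9,   90. ]))]
rod_foot [(array([255.1, 334.2]), 0.29, array([ 517.3, -298.6,   90. ]))]
rod_foot [(array([350.7, 281.5]), 0.57, array([ 467.7, -185.5,   90. ]))]
```

Call:
step_arm(plan=[0, 0, 0, 0, 0, 0, 0, 0, 0, 0, 0, 0, 0, 0, 0, 0, 0, 0, 0, 0, 0, 0, 0, 0, 0, 0, 0, 0, 0, 0], hand=3.6)

```text
time_s: 34.72
ee_pos: [442.3, -283.7, 80.0]
ee_rot: [-180.0, -0.0, 78.3]
force: [-0.3, 0.4, -0.6]
gripper_width: 35.6
gripper_force: 0.0
```

Call:
step_arm(plan=[0, 0, -0.4, 0, 0, 0, 0, 0, -0.8, 0, 0, 0, 0, 0, -1.5, 0, 0, 0, 0, 0, -2, 0, 0, 0, 0, 0, -2, 0, 0, 0])

```text
time_s: 35.13
ee_pos: [442.3, -283.7, 148.5]
ee_rot: [-180.0, 0.0, 78.3]
force: [0.1, -0.4, -1.2]
gripper_width: 35.9
gripper_force: 0.0
```

Call:
step_arm(plan=[0, 0, -2.5, 0, 0, 0, 0, 0, -3, 0, 0, 0, 0, 0, -3, 0, 0, 0, 0, 0, -2, 0, 0, 0, 0, 0, -1, 0, 0, 0])

```text
time_s: 35.55
ee_pos: [443.6, -284.5, 266.4]
ee_rot: [179.6, 0.2, 78.3]
force: [-0.1, -0.2, -0.9]
gripper_width: 36.3
gripper_force: 0.0
```

Call:
step_arm(plan=[2, 0, 0, 0, 0, 0, 3.5, 0, 0, 0, 0, 0, 3.5, 0, 0, 0, 0, 0, 3.5, 0, 0, 0, 0, 0, 3.5, 0, 0, 0, 0, 0])

```text
time_s: 35.97
ee_pos: [474.5, -125.6, 262.0]
ee_rot: [-180.0, -0.0, 78.3]
force: [0.1, 0.1, 0.4]
gripper_width: 36.0
gripper_force: 0.0
```

Call:
step_arm(plan=[3, 0, 0, 0, 0, 0, 2, 0, 0, 0, 0, 0, 1, 0, 0, 0, 0, 0, 0, 0, 0, 0, 0, 0])

```text
time_s: 36.3
ee_pos: [487.0, -66.8, 262.0]
ee_rot: [-180.0, -0.0, 78.5]
force: [0.2, -0.2, 0.2]
gripper_width: 36.1
gripper_force: 0.0
```

Run:
```python
from h import *
f=viewer.grab_frame('side');g=viewer.grab_frame('top')
a=f['img'][280:420,150:310];b=g['img'][220:340,330:470]
save({'img':np.hstack([cv2.resize(i,(400,350),interpolation=cv2.INTER_CUBIC) for i in(a,b)])},'c10.png')
for q in (f,g):
  for t in('rod_top','rod_foot'):
    r=viewer.pinpoint(t,q)[:1]; print(t,[(round(p['score'],2),atz(ray(q,p['location']),90).round(1)) for p in r])
```

```text
rod_top [(0.55, array([ 417. , -385.6,   90. ]))]
rod_foot [(0.84, array([ 462.3, -186.3,   90. ]))]
rod_top [(0.67, array([ 422.2, -384.4,   90. ]))]
rod_foot [(0.58, array([467.1,  48.3,  90. ]))]
```

View pics/c10.png

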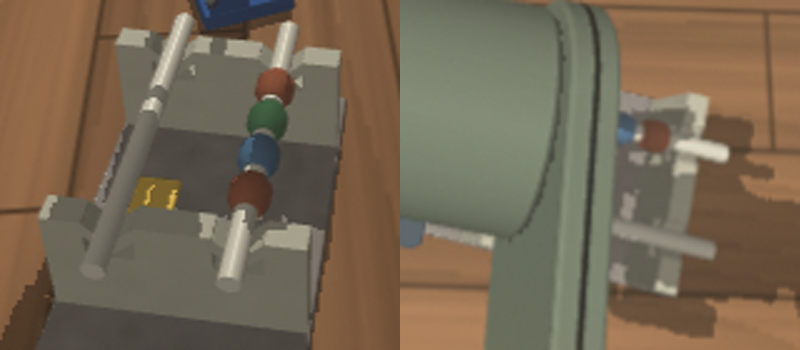

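The side view shows the rod lying level in both notches over the tile, with its ends at about (95,268) and (187,20) in the crop. The beaded rod hasn't moved.

```bash
python3 -c "
from workcell import env; print(env.job_done())"
```

```text
the job is handed in; nothing more can be done
None
```

The job is handed in: the rod was laid in the V-rest against the stop and let go, then taken by its middle and set level in the two empty notches over the tile, centred to within a few mm, with the clock at about 36 s of 72 s; the beaded rod was seen unmoved, and the bowl, jar and brush were never approached but not re-checked by camera at the end.

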